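Let the hanger arm out one hole

TASK

The shirt hanger on the garment stand hangs too close to the post: press in the arm's spring button and draw the arm out until the button pops out of the next hole, then push the arm back in against the button with about 10 N to prove that it has locked, and let go. The tube is thin, so do not crush it or force it hard against the button, and leave the iron, trivet, button dish and sewing case where they are.

Things in the scene. Friction and masses are not known exactly. Their poses are not given: they have to be found in the camera images.
- stand: garment stand screwed to the shelf: 120 mm square foot, 30 mm square post 286 mm high. Origin under the middle of the foot, z up. The arm runs level from the post along the stand's +x, its axis 265 mm above the origin. A fixed inner tube (20 mm square) carries the sprung button on its +y side, 110 mm from the post's axis; the outer tube slides on it.
- sleeve: the arm's sliding outer tube, 25 mm square, thin (dents if squeezed over 40 N), from 26 to 300 mm from the post's axis at the start, a 390 mm hanger clipped crosswise below it at 275 mm. Origin at the start and axes as the stand's. Three 12 mm holes on its +y side, roughly 35 mm apart (not known exactly): the outermost is in use, the others come to the button as it is drawn out (+x)
- button: brass button, 10 mm thick with tapered tip, pressed towards the stand's -y; fixed along the arm. Out, it locks the tube. Finger pads closed across the tube over it push it flush (6 N); a firm pull of 8 to 15 N on the held tube then rides over its taper, and it stays down under the wall until the next hole comes. Held fingers carry the old hole away from it.
- button_tip (a point): middle of the button's outer end, on the +y side of the arm at the height of its axis: 18 mm from the axis when out, standing 5.5 mm proud of the tube
- sleeve_end (a point): middle of the free end of the outer tube, on the arm's axis
- tube_slide (a joint): how far the outer tube is drawn out, m: about 0 at the start (locked in its first hole), growing outwards; friction 2 to 5 N. In each hole it has about 1 mm of play each way between hard stops on the button; more than 25 N against the button damages the hole.
- button_press (a joint): how far the button is pressed in, m: 0 = fully out, 0.0055 = flush with the outer tube, 0.0075 = under the tube wall
- iron: silver steam iron standing upright on its heel on the shelf, 268 mm high, 115 mm wide, origin under its heel
- trivet: flat black silicone trivet, 160 mm across, 8 mm thick, origin under its middle
- dish: white ceramic dish of buttons, 100 mm across, 32 mm high, origin under its middle
- sewing_case: blue and white plastic sewing kit case with a flip-top lid, 117 x 167 x 48 mm, origin under its middle

How it is judged:
On the way, in this order (a step that is already met when the one before it is completed fails the run):
1. the button has been pressed in and the arm drawn off its first hole (value of joint tube_slide above 0.01 m and value of joint button_press above 0.006 m), for 0.05 s.
2. with the button fully out of the next hole, the arm has been pushed back in against it (value of joint tube_slide between 0.031 and 0.0338 m and value of joint button_press below 0.0012 m and contact force between sleeve and button above 5 N), for 0.2 s.
At the end, for the whole second after the job is handed in: the arm stands still, drawn out by one hole (31 to 37 mm), with the button fully out of that hole (within 1.2 mm) (value of joint tube_slide between 0.031 and 0.037 m and value of joint button_press below 0.0012 m and linear speed of sleeve below 0.01 m/s); the robot touches nothing.
It fails at once if the arm is forced against the button with more than 25 N (contact force between sleeve and button above 25 N).
It fails at once if the thin tube is squeezed with more than 80 N (contact force between the fingers and sleeve above 80 N).
It fails at once if the iron, trivet, dish or sewing case is shifted by more than 15 mm (distance of any of iron, trivet, dish, sewing_case from where it was at the start of the episode above 0.015 m).
It also fails if it takes over 64 s, if anything falls off the work surface, if the arm or the gripper's body presses on something with over 40 N, if the wrist force passes 120 N, or if a joint passes its speed limit or range.

ROBOT

A 6-joint arm with a two-finger parallel gripper is mounted at the origin on the work surface. World frame = base frame: x ahead of the robot, y to its left, z up, the work surface at z = 0. Lengths are in m, angles in rad, forces in N, time in s.
With the tool pointing down it reaches from about 0.3 to 0.75 m from the base axis. Payload 8.5 kg.
Tool frame: the origin (TCP) lies midway between the tips of the shut fingers; the grasp point (between the pads) lies 19 mm behind it; x points along the fingers, z is the direction in which the jaws open and shut, and the axes are right-handed (so a half turn about x gives the same grasp; the last joint's range is limited). The gripper opens to 85 mm and grips with 20 to 120 N. Pads are 22 mm wide; open, the fingers measure 114 mm over their backs; the gripper's body (76 mm by 85 mm) begins 54 mm behind the grasp point. The pads swing forward as they close: fully open they stand 13 mm farther back than shut.
Start: joints at [-1.408, 0.381, 1.297, -0, 1.464, -0.215], TCP at [0.203, -0.511, 0.208] pointing down, gripper open.
Joint ranges: [-3.11, 3.11], [-0.89, 2.33], [0.22, 2.48], [-1.42, 4.56], [0.17, 2.85], [-2.88, 2.88]. Speed limits (rad/s): [2.39, 2.39, 3.14, 3.14, 3.14, 3.14].

INTERFACE

Orientations are given as a 3x3 rotation matrix whose columns are the frame's x, y, z axes.
In Python, from plant import robot gives the robot as it stands. The module is installed in compiled form; this text tells all that it offers.
- The arm moves only by the tool send_rows, never from a script. Its argument "plan" is text: rows parted by semicolons, each of 7 numbers parted by spaces: the shift along the tool's x, y, z scaled (see below), then the turn, a rotation vector about the tool's x, y, z scaled (see below), then the closure, from -1 (fully open) to 1 (shut). A call has 1 to 12 rows; each row shifts and turns the commanded pose from where the row before left it, along the tool's axes as they then stand; what a row does not reach is not made up. The controller multiplies each number of a shift by 100 cm and each number of a turn by 360 degrees. A row lasts 1/8 s, in which the tool goes at most 62.5 mm and 10.7 degrees, less where a joint would pass 70% of its speed; a pose out of reach is approached as far as the arm can. A call with a number of a shift or a turn outside -1 to 1 is refused whole. A call with a gripper value outside its range is refused whole. The fingers move at their own pace and stop on an object; "force" is the grip in N (left out, the last holds). Time passes only in rows, so rows that do not move let the fingers close. It gives the time, the measured TCP pose, the force and the opening at its end, in the units of the state.
- robot.sense(): the state, without advancing time (a new reading comes with each control period).
- robot.grab_frame(name): name is "scene" or "top"; returns a dict with "color" (420x560x3 uint8, red, green, blue), "depth" (420x560 float32, m along the optical axis (not along the pixel's ray), 0 where there is no reading), "vertical_fov" (degrees; the focal length in pixels is half the picture's height over the tangent of half this angle, whatever the lens; pixels are square), "cx", "cy" (the principal point, pixels), "view" (4x4, takes a point from world to camera coordinates). Camera axes: x right, y up, looking along -z (the intrinsics and any distortion apply to the point x, -y, -z); pixel columns grow to the right and rows downward; lengths in m; the calibration is good to about 2 mm. A picture is of the moment at which its call begins.
- robot.close_job(): hands the job in, once; it reports no verdict.
Trained networks look in the newest picture that a camera, given by its name, has taken for a name from the list of things; names that differ only in an ending like _2 or _b are one class to them, and where a whole thing is asked for, a point or a joint stands for the part that bears it (a point fixed in the world has none). Each returns a list of dicts, best first, with "score" (0 to 1); they miss things now and then, are a little off and sometimes report something else, mostly with a low value. They report only what shows in the picture. A call takes as long as a camera call.
- robot.boxes_of(camera, name): "at" ([column, row] as shares, 0 to 1, of the picture: columns of its width, rows of its height, amid what is visible of it).
- robot.cut_out(camera, name): "mask" (420x560 bool, what is visible of it) and "at" ([column, row] as shares, 0 to 1, of the picture: columns of its width, rows of its height, amid what is visible of it).
The state is a dict: "clock": time; "joint_positions": joint angles; "qd": joint speeds; "joint_efforts": joint torques, N m; "tool_pos": TCP position; "tool_rot": TCP orientation; "contact_force": force on the tool from outside, world axes, zero at the start; "ft_torque": the same for the moment, N m; "opening": finger opening in m.
Only numpy, scipy, OpenCV 4.12 (cv2) and the standard library are available. Lean on these libraries where they do the work, as an engineer would, in place of code of your own. Each camera call takes 0.05 s, during which the arm holds its last target.

## Working session

There is one attempt and no reset: what is moved stays moved. The work goes in short steps, Python scripts to look and compute and a tool call to move; the robot and the scene stay as the last step left them, time stands still between calls to the robot, and variables do not carry over. Pictures are saved under pics/ and viewed, and the job is handed in when it is done.

Besides the shell and the picture viewer there is one more tool, called after ">>>" by a JSON object that holds its "fn" and its "kwargs", one argument or row to a line. send_rows: Moves the arm, as the interface text tells. Its arguments: {"type":"object","properties":{"plan":{"type":"string"},"force":{"type":"number"}},"required":["plan"]}

```bash
mkdir -p pics; ls; cat > h.py <<'E'
import numpy as np, cv2
from plant import robot
def frame(n):
    f=robot.grab_frame(n); return f
def save(f,name):
    cv2.imwrite('pics/'+name+'.png',cv2.cvtColor(f['color'],cv2.COLOR_RGB2BGR))
def foc(f):
    return f['color'].shape[0]/2/np.tan(np.radians(f['vertical_fov'])/2)
def unproj(f,u,v,d):
    F=foc(f); u=np.asarray(u,float);v=np.asarray(v,float)
    p=np.stack([(u-f['cx'])/F*d,-(v-f['cy'])/F*d,-d,np.ones_like(d)],-1)
    return (p@np.linalg.inv(f['view']).T)[...,:3]
def proj(f,P):
    P=np.atleast_2d(P); c=np.c_[P,np.ones(len(P))]@f['view'].T; F=foc(f)
    return np.c_[f['cx']+F*c[:,0]/-c[:,2], f['cy']+F*-c[:,1]/-c[:,2]]
def cloud(f):
    h,w=f['depth'].shape; v,u=np.mgrid[:h,:w]; return unproj(f,u,v,f['depth'].astype(float))
E
python3 - <<'E'
from h import *
s=robot.sense(); print(s)
for n in ['scene','top']:
    f=frame(n); save(f,n+'0'); np.savez('pics/'+n+'0.npz',**f)
    print(n,f['vertical_fov'],f['cx'],f['cy'],f['view'].tolist(), [k for k in f])
    for t in ['stand','sleeve','button','button_tip','sleeve_end','iron','trivet','dish','sewing_case']:
        print(t,[(r['score'],[round(r['at'][0]*560),round(r['at'][1]*420)]) for r in robot.boxes_of(n,t)])
E
```

```text
pics
{'clock': 0.0, 'joint_positions': array([-1.40828759e+00,  3.81182669e-01,  1.29826888e+00,  4.91242052e-07,
        1.46358269e+00, -2.15332621e-01]), 'qd': array([-0.00108712,  0.00173854, -0.00091115, -0.0014653 , -0.00113545,
        0.00181366]), 'joint_efforts': array([ 5.42682358e-05, -4.48460019e+01, -2.31275564e+01, -1.58473849e-04,
        4.77497466e-03,  8.04373570e-06]), 'tool_pos': array([ 0.20283054, -0.51088301,  0.20781622]), 'tool_rot': array([[-2.32759049e-04,  9.29463210e-01,  3.68914742e-01],
       [ 1.42267440e-03,  3.68914687e-01, -9.29462172e-01],
       [-9.99998961e-01,  3.08504831e-04, -1.40819175e-03]]), 'contact_force': array([-0.50623118, -1.29163776,  0.31117881]), 'ft_torque': array([-0.01518785,  0.00393693, -0.00335516]), 'opening': 0.08573752174374538}
scene 55.742753641291614 276.52128520784487 214.31748822381357 [[-0.43995696673197154, 0.8979822574290973, -0.008107574640184448, 0.24152491081699992], [-0.7623331974012133, -0.368694838473695, 0.53189492592325, 0.3322974225634355], [0.474642985373266, 0.24019155152794053, 0.8467715483001038, -1
[... 286 characters left out ...]
)]
sewing_case [(0.81, [153, 224])]
top 50.394992641087015 276.3794806060335 203.33037122274575 [[-0.027643410111667037, -0.9996178328799157, 0.0001733950934161635, 0.061214178418884956], [0.9919716119173185, -0.027410547114080575, 0.12345437641923876, -0.6113270948351501], [-0.12340244336136344, 0.0035847029677517402, 0.9923502339784467, -1.4346472049651613], [0.0, 0.0, 0.0, 1.0]] ['color', 'depth', 'vertical_fov', 'cx', 'cy', 'view']
stand [(0.72, [263, 204])]
sleeve [(0.86, [321, 197])]
button []
button_tip [(0.71, [368, 244])]
sleeve_end [(0.83, [320, 197]), (0.7, [335, 166])]
iron [(0.79, [153, 221])]
trivet [(0.79, [369, 245])]
dish [(0.72, [333, 167])]
sewing_case [(0.55, [398, 180])]
```

View pics/scene0.png

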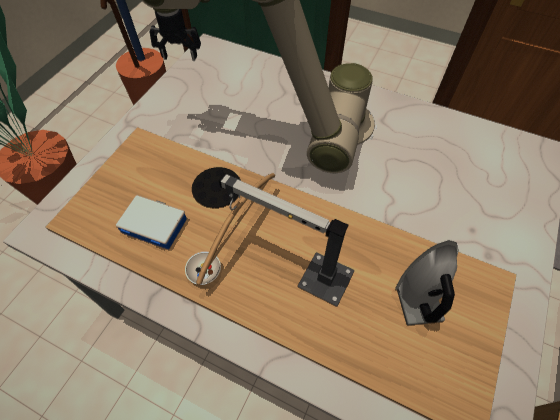

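View pics/top0.png

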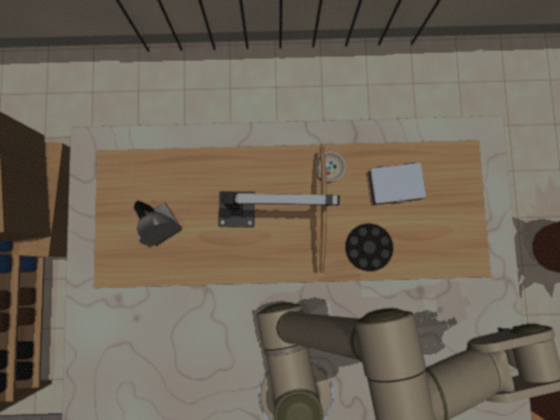

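The scene view shows the arm running from the post top (335,230) to its free end (228,183), over the trivet. In the top view it runs from (238,199) to (338,200), so along world -y. That puts the button on the far side, world +x. Next I'll measure it.

```bash
python3 - <<'E'
from h import *
for n in ['top','scene']:
    f=dict(np.load(f'pics/{n}0.npz')); C=cloud(f)
    d=f['depth']>0
    # wood surface
    if n=='top':
        for px in [(200,180),(420,250),(300,260),(420,130),(280,240)]: print('surf',px,C[px[1],px[0]].round(4))
    m=d&(C[...,2]>0.24)&(C[...,2]<0.32)&(C[...,0]>0.4)&(C[...,0]<0.8)&(C[...,1]<0.2)&(C[...,1]>-0.35)
    P=C[m]; print(n,m.sum(),P.min(0),P.max(0))
    h,e=np.histogram(P[:,2],bins=32,range=(.24,.32)); print(dict(zip(e.round(4),h)))
    cv2.imwrite(f'pics/{n}_crop.png',cv2.resize(cv2.cvtColor(f['color'],cv2.COLOR_RGB2BGR)[150:290,190:370],None,fx=4.2,fy=4.2,interpolation=cv2.INTER_CUBIC))
    for t in ['sleeve','stand']:
        np.savez(f'pics/{n}_{t}.npz',m=np.array([r['mask'] for r in robot.cut_out(n,t)]))
E
```

```text
surf (200, 180) [0.701  0.2986 0.0207]
surf (420, 250) [ 0.4469 -0.4244  0.0212]
surf (300, 260) [ 0.4252 -0.0279  0.026 ]
surf (420, 130) [ 0.8585 -0.4583  0.002 ]
surf (280, 240) [0.4926 0.0356 0.0199]
top 1248 [ 0.57317734 -0.12565977  0.2513    ] [0.61473816 0.19495696 0.31256364]
{np.float64(0.24): np.int64(0), np.float64(0.2425): np.int64(0), np.float64(0.245): np.int64(0), np.float64(0.2475): np.int64(0), np.float64(0.25): np.int64(2), np.float64(0.2525): np.int64(4), np.float64(0.255): np.int64(4), np.float64(0.2575): np.int64(3), np.float64(0.26): np.int64(0), np.float64(0.2625): np.int64(0), np.float64(0.265): np.int64(0), np.float64(0.2675): np.int64(1), np.float64(0.27): np.int64(2), np.float64(0.2725): np.int64(3), np.float64(0.275): np.int64(9), np.float64(0.2775): np.int64(11), np.float64(0.28): np.int64(13), np.float64(0.2825): np.int64(18), np.float64(0.285): np.int64(14), np.float64(0.2875): np.int64(19), np.float64(0.29): np.int64(25), np.float64(0.2925): np.int64(92), np.float64(0.295): np.int64(285), np.float64(0.2975): np.int64(400), np.float64(0.3): np.int64(16
[... 678 characters left out ...]
3), np.float64(0.2675): np.int64(7), np.float64(0.27): np.int64(13), np.float64(0.2725): np.int64(27), np.float64(0.275): np.int64(57), np.float64(0.2775): np.int64(65), np.float64(0.28): np.int64(67), np.float64(0.2825): np.int64(74), np.float64(0.285): np.int64(81), np.float64(0.2875): np.int64(79), np.float64(0.29): np.int64(76), np.float64(0.2925): np.int64(90), np.float64(0.295): np.int64(381), np.float64(0.2975): np.int64(690), np.float64(0.3): np.int64(100), np.float64(0.3025): np.int64(45), np.float64(0.305): np.int64(148), np.float64(0.3075): np.int64(25), np.float64(0.31): np.int64(0), np.float64(0.3125): np.int64(0), np.float64(0.315): np.int64(0), np.float64(0.3175): np.int64(0)}
```

```bash
python3 - <<'E'
from h import *
f=dict(np.load('pics/top0.npz')); C=cloud(f)
for r in range(192,208):
    print(r,[f"{C[r,c,0]:.3f},{C[r,c,2]:.3f}" for c in range(244,345,14)])
for c in range(228,250,1): print(c,C[199,c].round(3),f['color'][199,c])
for c in range(330,346,1): print(c,C[200,c].round(3),f['color'][200,c])
E
```

```text
192 ['0.655,0.027', '0.655,0.017', '0.653,0.023', '0.652,0.021', '0.652,0.016', '0.650,0.016', '0.649,0.019', '0.647,0.018']
193 ['0.653,0.022', '0.652,0.018', '0.650,0.025', '0.650,0.015', '0.647,0.025', '0.647,0.018', '0.646,0.015', '0.644,0.020']
194 ['0.608,0.299', '0.608,0.295', '0.607,0.295', '0.646,0.015', '0.645,0.017', '0.643,0.018', '0.641,0.025', '0.641,0.017']
195 ['0.606,0.296', '0.605,0.299', '0.604,0.298', '0.602,0.299', '0.601,0.299', '0.601,0.297', '0.599,0.299', '0.637,0.021']
196 ['0.602,0.303', '0.602,0.298', '0.601,0.297', '0.599,0.302', '0.599,0.300', '0.598,0.299', '0.596,0.303', '0.634,0.020']
197 ['0.600,0.296', '0.599,0.301', '0.598,0.297', '0.597,0.297', '0.596,0.298', '0.595,0.298', '0.594,0.299', '0.630,0.021']
198 ['0.597,0.299', '0.596,0.300', '0.596,0.297', '0.595,0.294', '0.594,0.294', '0.593,0.296', '0.591,0.298', '0.627,0.016']
199 ['0.595,0.294', '0.593,0.303', '0.592,0.299', '0.591,0.303', '0.591,0.297', '0.589,0.300', '0.588,0.302', '0.624,0.017']
200 ['0.592,0.301', '0.591,0.296', '0.590,0.296', '0.589,0.298', '0.588,0.298', '0.587,0.297', '0.58
[... 1652 characters left out ...]
 0.299] [136 142 137]
249 [0.594 0.119 0.299] [137 142 139]
330 [ 0.586 -0.1    0.298] [61 61 60]
331 [ 0.585 -0.103  0.301] [67 67 68]
332 [ 0.585 -0.106  0.297] [ 97 101 101]
333 [ 0.586 -0.109  0.294] [126 132 135]
334 [ 0.585 -0.111  0.298] [138 143 146]
335 [ 0.585 -0.114  0.297] [138 144 146]
336 [ 0.585 -0.117  0.3  ] [124 130 133]
337 [ 0.584 -0.119  0.302] [88 92 95]
338 [ 0.585 -0.122  0.298] [55 51 52]
339 [ 0.585 -0.125  0.296] [83 66 49]
340 [ 0.621 -0.17   0.014] [122  96  70]
341 [ 0.62  -0.171  0.024] [133 106  76]
342 [ 0.621 -0.176  0.016] [132 105  76]
343 [ 0.62  -0.179  0.02 ] [132 105  76]
344 [ 0.62  -0.183  0.017] [132 105  77]
345 [ 0.62  -0.186  0.019] [131 104  75]
```

```bash
ls -la pics
```

```text
total 5816
drwxr-xr-x 2 agent agent    4096 Dec  7 13:48 .
drwxr-xr-x 3 agent agent    4096 Dec  7 13:48 ..
-rw-r--r-- 1 agent agent 1648026 Dec  7 13:48 scene0.npz
-rw-r--r-- 1 agent agent  317050 Dec  7 13:48 scene0.png
-rw-r--r-- 1 agent agent  441460 Dec  7 13:48 scene_crop.png
-rw-r--r-- 1 agent agent  235456 Dec  7 13:48 scene_sleeve.npz
-rw-r--r-- 1 agent agent  470656 Dec  7 13:48 scene_stand.npz
-rw-r--r-- 1 agent agent 1648026 Dec  7 13:48 top0.npz
-rw-r--r-- 1 agent agent  338664 Dec  7 13:48 top0.png
-rw-r--r-- 1 agent agent  356662 Dec  7 13:48 top_crop.png
-rw-r--r-- 1 agent agent  235456 Dec  7 13:48 top_sleeve.npz
-rw-r--r-- 1 agent agent  235456 Dec  7 13:48 top_stand.npz
```

View pics/scene_crop.png

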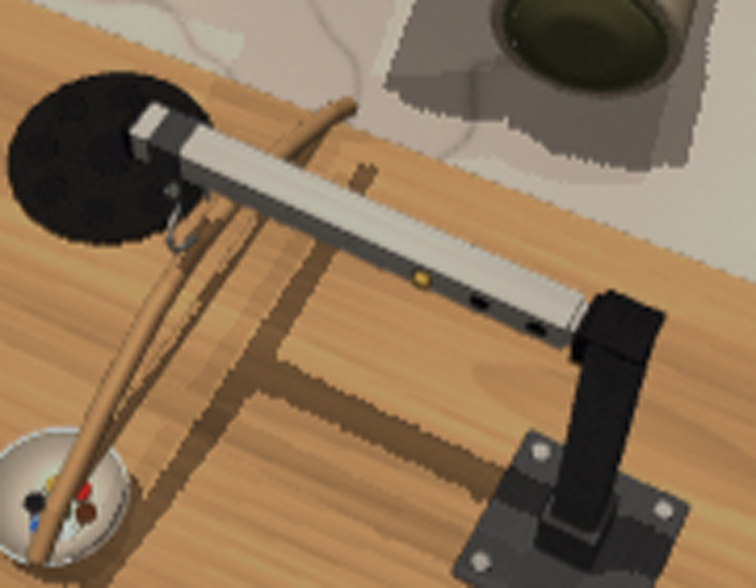

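View pics/top_crop.png

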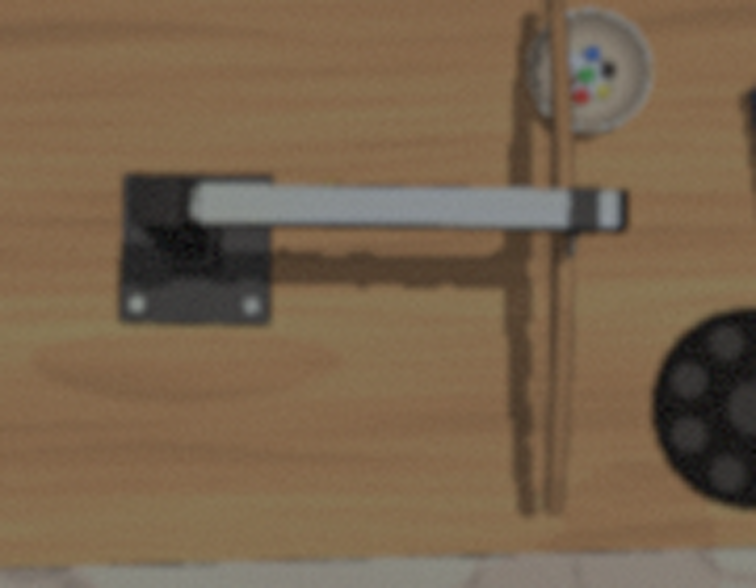

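```bash
python3 - <<'E'
from h import *
def ray(f,u,v,a,val):  # intersect pixel ray w/ plane axis a = val
    V=np.linalg.inv(f['view']); o=V[:3,3]; p=unproj(f,u,v,np.ones_like(np.asarray(u,float))); d=p-o
    return o+d*((val-o[a])/d[...,a])[...,None]
Z=0.2975
for n in ['top','scene']:
    f=dict(np.load(f'pics/{n}0.npz')); C=cloud(f); g=f['color'].astype(float).mean(2)
    m=(C[...,2]>0.291)&(C[...,2]<0.305)&(C[...,1]<0.12)&(C[...,1]>-0.09)&(C[...,0]>.56)&(C[...,0]<.63)
    print(n,'z median',np.median(C[m][:,2]))
    thr=105 if n=='top' else 150
    print(np.percentile(g[m],[5,25,50,75]))
    mm=m&(g>0.85*np.median(g[m]))
    v,u=np.nonzero(mm); P=ray(f,u,v,2,Z)
    # bin by y, edges
    A=np.polyfit(P[:,1],P[:,0],1); print('center fit x = %.4f*y+%.4f'%tuple(A))
    r=(P[:,0]-np.polyval(A,P[:,1]))
    print('resid range',np.percentile(r,[1,5,50,95,99]).round(4),'count width(m): area based', )
f=dict(np.load('pics/scene0.npz')); c=f['color'].astype(int)
sub=c[205:228,280:330]; gold=(sub[...,0]-sub[...,2]>50)&(sub[...,0]>120)
C=cloud(f)
for v,u in np.argwhere(gold): print(u+280,v+205,sub[v,u],C[v+205,u+280].round(4))
# white end near post & free end
E
```

```text
top z median 0.29796229009401975
[ 91.73333333 129.66666667 139.33333333 141.        ]
center fit x = 0.0439*y+0.5923
resid range [-0.0113 -0.0105 -0.      0.0105  0.0112] count width(m): area based
scene z median 0.297883773489008
[ 68.55       161.66666667 173.33333333 176.        ]
center fit x = 0.0424*y+0.5920
resid range [-0.0115 -0.0104  0.      0.0103  0.0113] count width(m): area based
296 205 [169 142 112] [0.4125 0.0007 0.0214]
297 205 [182 142 100] [0.4109 0.0034 0.021 ]
298 205 [180 137  90] [0.4088 0.0059 0.0197]
299 205 [179 134  86] [0.4074 0.0087 0.0197]
300 205 [180 134  88] [0.4079 0.0122 0.0226]
301 205 [182 135  87] [0.4062 0.0149 0.0221]
302 205 [182 137  88] [0.4026 0.0168 0.0185]
303 205 [184 137  89] [0.402  0.0199 0.0198]
304 205 [184 139  90] [0.399  0.0221 0.0171]
305 205 [185 142  92] [0.4016 0.0263 0.0234]
306 205 [185 144  93] [0.3985 0.0285 0.0206]
307 205 [185 146  94] [0.3982 0.0317 0.0223]
308 205 [185 146  93] [0.3961 0.0342 0.0211]
309 205 [184 141  91] [0.393  0.0364 0.0183]
310 205 [184 141  90] [0.3945 0.0401 0.0229]
311 205 [184 137  88] [0.39
[... 21469 characters left out ...]
0] [0.4857 0.0277 0.0189]
295 227 [184 140  91] [0.4856 0.0309 0.0211]
296 227 [184 142  90] [0.4836 0.0333 0.0197]
297 227 [184 142  93] [0.4827 0.0362 0.0206]
298 227 [184 141  91] [0.4815 0.0389 0.0208]
299 227 [184 138  89] [0.479  0.0412 0.0186]
300 227 [181 135  89] [0.4792 0.0445 0.0214]
301 227 [178 132  86] [0.4771 0.0469 0.0199]
302 227 [178 132  85] [0.4763 0.0498 0.0208]
303 227 [178 131  85] [0.4752 0.0525 0.0212]
304 227 [178 132  84] [0.4728 0.0549 0.0193]
305 227 [178 133  84] [0.4724 0.0579 0.0209]
306 227 [177 131  83] [0.4696 0.0601 0.0182]
307 227 [180 133  87] [0.4692 0.0631 0.0198]
308 227 [177 130  84] [0.4683 0.0659 0.0206]
309 227 [156 118  79] [0.4678 0.0688 0.0219]
```

The camera and the geometry agree:

| Quantity | Measured | Expected |
|---|---|---|
| Tube top z | 0.298 | 0.0205 + 0.2775 |
| Tube axis line | x ≈ 0.5921 + 0.0435·y | – |
| Button | (0.611, 0.0665, 0.289) | axis + 18 mm |
| Post axis y | 0.1765 | – |

Now I'll rise and then turn.

>>> {"fn": "send_rows", "kwargs": {
  "plan": "-0.05 0 0 0 0 0 -1; -0.05 0 0 0 0 0 -1; -0.05 0 0 0 0 0 -1; -0.05 0 0 0 0 0 -1; 0 0 0 -0.0261 0 0 -1; 0 0 0 -0.0261 0 0 -1; 0 0 0 -0.0261 0 0 -1; 0 0 0 -0.0261 0 0 -1; 0 0 0 -0.0261 0 0 -1; 0 0 0 -0.0261 0 0 -1; 0 0 0 -0.0262 0 0 -1; 0 0 0 0 0 0 -1",
  "force": 30
}}

```text
clock: 2.7
tool_pos: [0.2029, -0.5112, 0.4084]
tool_rot: [[-0.0, 0.046, 0.999], [-0.0, 0.999, -0.046], [-1.0, -0.0, -0.0]]
contact_force: [0.3, -0.2, -0.1]
opening: 0.0852
```

>>> {"fn": "send_rows", "kwargs": {
  "plan": "0 0.0495 0.0305 0 0 0 -1; 0 0.0495 0.0305 0 0 0 -1; 0 0.0495 0.0305 0 0 0 -1; 0 0.0495 0.0305 0 0 0 -1; 0 0.0495 0.0305 0 0 0 -1; 0 0.0495 0.0305 0 0 0 -1; 0 0.0495 0.0305 0 0 0 -1; 0 0.0495 0.0305 0 0 0 -1; 0 0.0495 0.0305 0 0 0 -1; 0 0.0495 0.0305 0 0 0 -1; 0 0.0495 0.0305 0 0 0 -1; 0 0.0495 0.0305 0 0 0 -1"
}}

```text
clock: 4.2
tool_pos: [0.5956, 0.0678, 0.4085]
tool_rot: [[0.0, 0.048, 0.999], [-0.0, 0.999, -0.048], [-1.0, -0.0, 0.0]]
contact_force: [0.3, -1.4, 0.5]
opening: 0.0855
```

>>> {"fn": "send_rows", "kwargs": {
  "plan": "0 0 0 0 0 0 -1; 0 0 0 0 0 0 -1"
}}

```text
clock: 4.45
tool_pos: [0.5948, 0.0657, 0.4084]
tool_rot: [[-0.0, 0.046, 0.999], [-0.0, 0.999, -0.046], [-1.0, -0.0, -0.0]]
contact_force: [-0.4, 0.1, -0.1]
opening: 0.0854
```

>>> {"fn": "send_rows", "kwargs": {
  "plan": "0.036 0.0008 0 0 0 0 -1; 0.036 0 0 0 0 0 -1; 0.036 0 0 0 0 0 -1; 0.036 0 0 0 0 0 -1; 0 0 0 0 0 0 -1; 0 0 0 0 0 0 -1"
}}

```text
clock: 5.2
tool_pos: [0.5953, 0.066, 0.2666]
tool_rot: [[0.003, 0.046, 0.999], [-0.0, 0.999, -0.046], [-1.0, -0.0, 0.003]]
contact_force: [-0.5, 0.2, 0.5]
opening: 0.0855
```

```bash
python3 - <<'E'
from h import *
for n,(r0,r1,c0,c1) in {'scene':(130,290,200,400),'top':(140,280,190,370)}.items():
    f=frame(n); save(f,n+'1')
    cv2.imwrite(f'pics/{n}1c.png',cv2.resize(cv2.cvtColor(f['color'],cv2.COLOR_RGB2BGR)[r0:r1,c0:c1],None,fx=3.7,fy=3.7,interpolation=cv2.INTER_CUBIC))
s=robot.sense(); print(s['tool_pos'],s['contact_force'])
E
```

```text
[0.59545006 0.06633413 0.26650812] [-0.38357547 -0.41241328 -0.18775658]
```

View pics/scene1c.png

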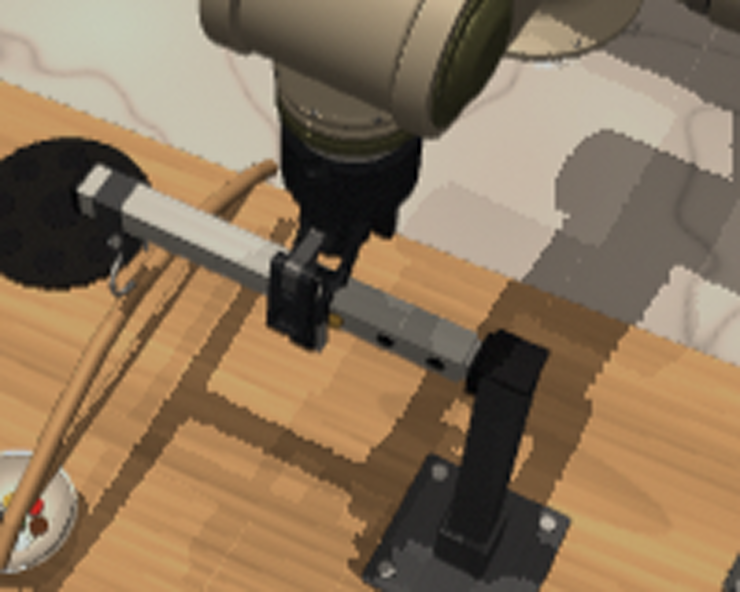

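View pics/top1c.png

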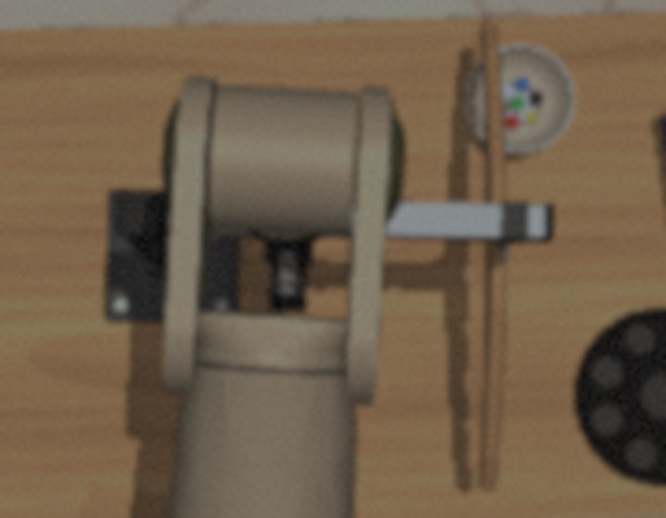

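The scene crop shows the far finger at about (297,305), with the button just beside it at (336,321). I'll check the parallax by projecting the expected points.

```bash
python3 - <<'E'
from h import *
f=dict(np.load('pics/scene0.npz'))
R=robot.sense()['tool_rot'];T=robot.sense()['tool_pos']; print(T)
for o in [(0,0,.0427),(0,.011,.057),(0,-.011,.057),(-.019-.0,0,.057),(-.013,.011,.057),(-.013,-.011,.057)]:
    p=proj(f,T+R@np.array(o))[0]; print(o,p,(p-[200,130])*3.7)
p=proj(f,[.613,.0665,.2855])[0]; print('btn',(p-[200,130])*3.7)
E
```

```text
[0.59545006 0.06633413 0.26650812]
(0, 0, 0.0427) [283.75227589 230.16611819] [309.88342079 370.61463731]
(0, 0.011, 0.057) [285.06474101 237.02331139] [314.73954174 395.98625216]
(0, -0.011, 0.057) [276.49347758 232.96565406] [283.02586706 380.97292003]
(-0.019, 0, 0.057) [280.78900387 230.78646602] [298.91931431 372.90992428]
(-0.013, 0.011, 0.057) [285.13436664 234.18106735] [314.99715655 385.46994921]
(-0.013, -0.011, 0.057) [276.45669061 230.0916342 ] [282.88975527 370.33904653]
btn [330.90553685 324.51860964]
```

```bash
python3 - <<'E'
from h import *
f=frame('scene'); np.savez('pics/scene2.npz',**f); C=cloud(f)
print(robot.sense()['tool_pos'])
for cx,cy in [(285,290),(300,290),(315,300),(285,310),(300,310),(315,320),(285,325),(300,330),(315,335),(310,342),(300,265),(313,240),(336,321)]:
    u=round(200+cx/3.7);v=round(130+cy/3.7); print((cx,cy),C[v,u].round(3),f['color'][v,u])
cv2.imwrite('pics/scene2c.png',cv2.resize(cv2.cvtColor(f['color'],cv2.COLOR_RGB2BGR)[170:240,250:330],None,fx=9,fy=8.5,interpolation=cv2.INTER_CUBIC))
E
```

```text
[0.59536006 0.06649054 0.2661624 ]
(285, 290) [0.664 0.061 0.393] [35 35 33]
(300, 290) [0.664 0.07  0.398] [18 20 21]
(315, 300) [0.656 0.075 0.379] [25 26 25]
(285, 310) [0.657 0.057 0.357] [15 17 17]
(300, 310) [0.665 0.07  0.379] [19 18 19]
(315, 320) [0.651 0.073 0.351] [15 15 17]
(285, 325) [0.666 0.062 0.358] [32 32 33]
(300, 330) [0.667 0.071 0.363] [19 19 20]
(315, 335) [0.644 0.07  0.32 ] [38 35 34]
(310, 342) [0.648 0.069 0.322] [15 14 15]
(300, 265) [0.657 0.066 0.408] [80 76 73]
(313, 240) [0.635 0.065 0.403] [80 77 74]
(336, 321) [0.612 0.07  0.29 ] [95 73 34]
```

View pics/scene2c.png

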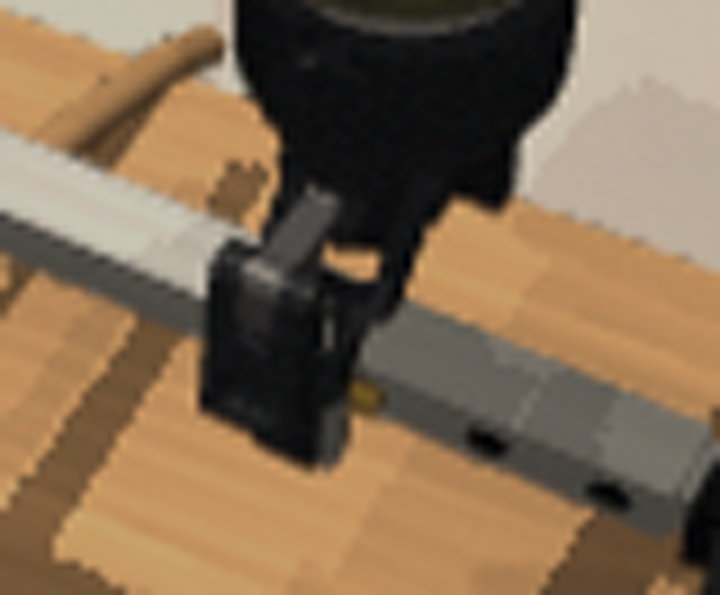

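```bash
python3 - <<'E'
from h import *
f=dict(np.load('pics/scene0.npz')); C=cloud(f)
m=(abs(C[...,0]-.203)<.12)&(abs(C[...,1]+.511)<.12)&(C[...,2]>0.1)&(C[...,2]<.5)
P=C[m]; print(m.sum(),P[:,2].min()); 
i=np.argsort(P[:,2])[:25]; print(np.c_[P[i],np.argwhere(m)[i]].round(3))
cv2.imwrite('pics/scene0g.png',cv2.resize(cv2.cvtColor(f['color'],cv2.COLOR_RGB2BGR)[0:80,130:230],None,fx=7,fy=7,interpolation=cv2.INTER_CUBIC))
f=dict(np.load('pics/scene2.npz')); C=cloud(f)
m=(abs(C[...,0]-.64)<.04)&(abs(C[...,1]-.066)<.03)&(C[...,2]>0.1)&(f['color'].astype(int).mean(2)<50)
P=C[m]; i=np.argsort(P[:,2])[:15]; print(np.c_[P[i],np.argwhere(m)[i]].round(3))
E
```

```text
1889 0.24454562076051423
[[ 2.09e-01 -5.56e-01  2.45e-01  5.60e+01  1.67e+02]
 [ 2.23e-01 -5.50e-01  2.45e-01  5.90e+01  1.66e+02]
 [ 1.94e-01 -4.70e-01  2.48e-01  6.00e+01  1.92e+02]
 [ 2.22e-01 -5.50e-01  2.48e-01  5.80e+01  1.66e+02]
 [ 1.92e-01 -4.64e-01  2.48e-01  6.00e+01  1.94e+02]
 [ 2.18e-01 -5.52e-01  2.49e-01  5.70e+01  1.66e+02]
 [ 2.30e-01 -5.52e-01  2.49e-01  5.90e+01  1.64e+02]
 [ 1.93e-01 -4.70e-01  2.51e-01  5.90e+01  1.92e+02]
 [ 1.91e-01 -4.64e-01  2.51e-01  5.90e+01  1.94e+02]
 [ 1.97e-01 -4.64e-01  2.51e-01  6.00e+01  1.93e+02]
 [ 2.31e-01 -5.47e-01  2.51e-01  5.90e+01  1.65e+02]
 [ 2.17e-01 -5.52e-01  2.51e-01  5.60e+01  1.66e+02]
 [ 2.29e-01 -5.52e-01  2.52e-01  5.80e+01  1.64e+02]
 [ 2.28e-01 -5.60e-01  2.52e-01  5.70e+01  1.62e+02]
 [ 1.89e-01 -4.61e-01  2.54e-01  5.80e+01  1.95e+02]
 [ 2.16e-01 -5.52e-01  2.54e-01  5.50e+01  1.66e+02]
 [ 1.90e-01 -4.64e-01  2.54e-01  5.80e+01  1.94e+02]
 [ 2.30e-01 -5.46e-01  2.55e-01  5.80e+01  1.65e+02]
 [ 2.27e-01 -5.48e-01  2.55e-01  5.70e+01  1.65e+02]
 [ 2.30e-01 -5.53e-01  2.56e-01  5.70e+01  1.63e+02]
 [ 1.98e-01 -4.
[... 271 characters left out ...]
2.81e-01 2.22e+02 3.02e+02]
 [6.08e-01 9.60e-02 2.85e-01 2.21e+02 3.02e+02]
 [6.08e-01 6.30e-02 2.91e-01 2.14e+02 2.89e+02]
 [6.08e-01 6.30e-02 2.95e-01 2.13e+02 2.89e+02]
 [6.48e-01 6.90e-02 3.13e-01 2.24e+02 2.84e+02]
 [6.45e-01 7.00e-02 3.13e-01 2.23e+02 2.85e+02]
 [6.49e-01 6.00e-02 3.15e-01 2.22e+02 2.80e+02]
 [6.48e-01 6.90e-02 3.17e-01 2.23e+02 2.84e+02]
 [6.45e-01 7.00e-02 3.18e-01 2.22e+02 2.85e+02]
 [6.51e-01 6.60e-02 3.20e-01 2.23e+02 2.82e+02]
 [6.44e-01 7.00e-02 3.20e-01 2.21e+02 2.85e+02]
 [6.51e-01 6.80e-02 3.20e-01 2.23e+02 2.83e+02]
 [6.48e-01 6.90e-02 3.22e-01 2.22e+02 2.84e+02]
 [6.51e-01 6.80e-02 3.25e-01 2.22e+02 2.83e+02]
 [6.45e-01 7.00e-02 3.25e-01 2.20e+02 2.85e+02]]
```

View pics/scene0g.png

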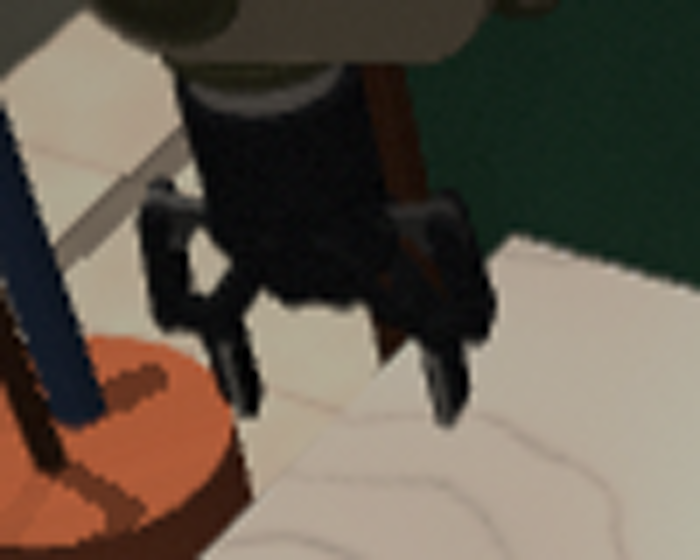

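```bash
python3 - <<'E'
from h import *
f=dict(np.load('pics/scene0.npz'))
R=np.array([[0,.9295,.3689],[0,.3689,-.9295],[-1,0,0]]);T=np.array([.2028,-.5109,.2078])
print('obs right tip (194.3,60.7), left tip (165.3,59)')
for b in (-.013,-.025,-.035,-.045):
    print(b,[proj(f,T+R@np.array([b,0,z]))[0].round(1) for z in (-.045,.045)])
s=robot.sense();R=s['tool_rot'];T=s['tool_pos']
print('obs now: right-low corner (286.1,224.7)')
for b in (-.013,-.025,-.035,-.045):
    print(b,[proj(f,T+R@np.array([b,y,.045]))[0].round(1) for y in (-.011,.011)])
E
```

```text
obs right tip (194.3,60.7), left tip (165.3,59)
-0.013 [array([195.1,  65.8]), array([167.8,  64.5])]
-0.025 [array([194.4,  62.6]), array([166.9,  61.4])]
-0.035 [array([193.9,  59.9]), array([166.1,  58.7])]
-0.045 [array([193.3,  57.2]), array([165.3,  56. ])]
obs now: right-low corner (286.1,224.7)
-0.013 [array([279.1, 226.1]), array([287.7, 230.2])]
-0.025 [array([279.1, 223.4]), array([287.8, 227.4])]
-0.035 [array([279.1, 221. ]), array([287.9, 225.1])]
-0.045 [array([279.1, 218.7]), array([288. , 222.8])]
```

The pictures show the open fingertips about 32 mm behind the TCP, higher than the text alone suggests. I'll go 10 mm lower, part-close to about 45 mm, which still clears the button, and check the pad height.

>>> {"fn": "send_rows", "kwargs": {
  "plan": "0.01 0 -0.0003 0 0 0 -0.06; 0 0 0 0 0 0 -0.06; 0 0 0 0 0 0 -0.06; 0 0 0 0 0 0 -0.06; 0 0 0 0 0 0 -0.06; 0 0 0 0 0 0 -0.06"
}}

```text
clock: 6.1
tool_pos: [0.5947, 0.0668, 0.2545]
tool_rot: [[0.0, 0.044, 0.999], [0.0, 0.999, -0.044], [-1.0, 0.0, 0.0]]
contact_force: [0.4, -0.1, 0.1]
opening: 0.0451
```

```bash
cat > look.py <<'E'
import sys
from h import *
n=sys.argv[1]
f=frame('scene'); np.savez(f'pics/{n}.npz',**f)
cv2.imwrite(f'pics/{n}.png',cv2.resize(cv2.cvtColor(f['color'],cv2.COLOR_RGB2BGR)[170:240,250:330],None,fx=9,fy=8.5,interpolation=cv2.INTER_CUBIC))
s=robot.sense(); print({k:np.round(s[k],4) for k in ('clock','tool_pos','contact_force','opening')})
E
python3 look.py s3; python3 - <<'E'
from h import *
f=dict(np.load('pics/s3.npz')); s=robot.sense();R=s['tool_rot'];T=s['tool_pos']
for b in (-.0,-.01,-.02,-.03):
    print(b,[((proj(f,T+R@np.array([b,y,s['opening']/2]))[0]-[250,170])*[9,8.5]).round(1) for y in (-.011,.011)])
E
```

```text
{'clock': np.float64(6.15), 'tool_pos': array([0.5947, 0.0668, 0.2545]), 'contact_force': array([-0.3203, -0.3754,  0.0317]), 'opening': np.float64(0.045)}
-0.0 [array([305.7, 459.2]), array([381. , 492.2])]
-0.01 [array([306. , 440.4]), array([382.1, 473.6])]
-0.02 [array([306.3, 421.3]), array([383.1, 454.6])]
-0.03 [array([306.6, 401.8]), array([384.1, 435.3])]
```

View pics/s3.png

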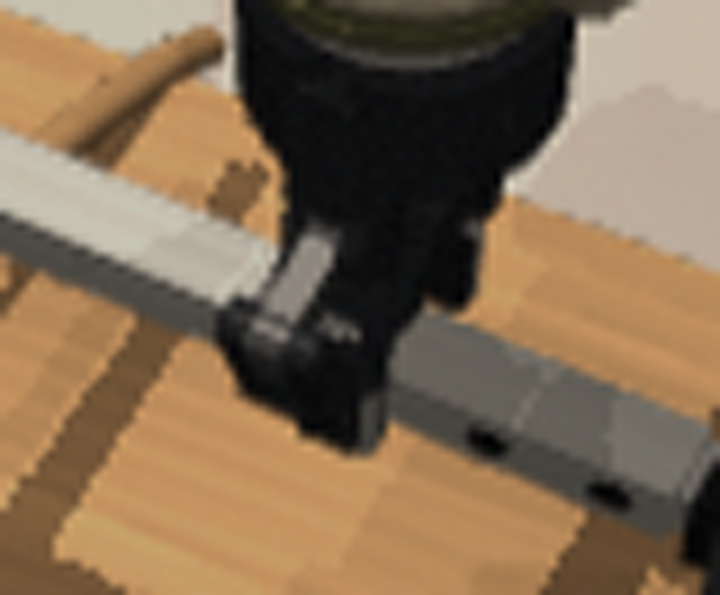

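At 45 mm opening the pad tip is at crop (378,455), which puts it at z ≈ 0.275 and level with the button lengthwise. I'll go 3 mm lower and close gently.

>>> {"fn": "send_rows", "kwargs": {
  "plan": "0.003 0 0 0 0 0 0.05; 0 0 0 0 0 0 0.15; 0 0 0 0 0 0 0.25; 0 0 0 0 0 0 0.33; 0 0 0 0 0 0 0.38; 0 0 0 0 0 0 0.42; 0 0 0 0 0 0 0.46; 0 0 0 0 0 0 0.55; 0 0 0 0 0 0 0.7; 0 0 0 0 0 0 1; 0 0 0 0 0 0 1; 0 0 0 0 0 0 1",
  "force": 28
}}

```text
clock: 7.65
tool_pos: [0.5965, 0.0666, 0.252]
tool_rot: [[0.005, 0.044, 0.999], [-0.0, 0.999, -0.044], [-1.0, 0.0, 0.005]]
contact_force: [10.3, 0.2, 0.1]
opening: 0.0263
```

```bash
python3 look.py s4
```

```text
{'clock': np.float64(7.7), 'tool_pos': array([0.5965, 0.0667, 0.252 ]), 'contact_force': array([10.8589,  0.712 , -0.4293]), 'opening': np.float64(0.0263)}
```

View pics/s4.png

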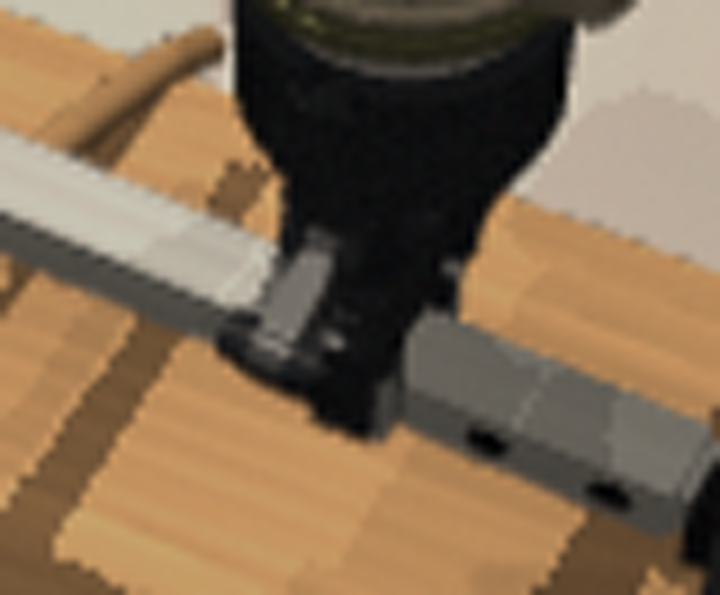

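The pads are closed on the tube with opening 26.3 mm. A 10 N side force says the tube's middle is about 2 mm further along +x, so I'll null that.

>>> {"fn": "send_rows", "kwargs": {
  "plan": "0 0 0.001 0 0 0 1; 0 0 0.001 0 0 0 1; 0 0 0 0 0 0 1; 0 0 0 0 0 0 1",
  "force": 32
}}

```text
clock: 8.2
tool_pos: [0.5965, 0.0667, 0.2519]
tool_rot: [[0.0, 0.044, 0.999], [-0.0, 0.999, -0.044], [-1.0, -0.0, 0.0]]
contact_force: [-0.6, 0.0, 4.7]
opening: 0.0264
```

Side force is nulled. Now I'll pull outward (tool -y) in small steps.

>>> {"fn": "send_rows", "kwargs": {
  "plan": "0 -0.0005 0 0 0 0 1; 0 -0.0005 0 0 0 0 1; 0 -0.0005 0 0 0 0 1; 0 -0.0005 0 0 0 0 1; 0 0 0 0 0 0 1"
}}

```text
clock: 8.82
tool_pos: [0.5964, 0.066, 0.2519]
tool_rot: [[0.001, 0.043, 0.999], [0.002, 0.999, -0.043], [-1.0, 0.002, 0.001]]
contact_force: [0.0, 7.2, 5.2]
opening: 0.026
```

>>> {"fn": "send_rows", "kwargs": {
  "plan": "0 -0.0005 0 0 0 0 1; 0 -0.0005 0 0 0 0 1; 0 0 0 0 0 0 1"
}}

```text
clock: 9.2
tool_pos: [0.5964, 0.0655, 0.2519]
tool_rot: [[0.001, 0.043, 0.999], [0.003, 0.999, -0.043], [-1.0, 0.003, 0.001]]
contact_force: [0.2, 7.8, 4.5]
opening: 0.0261
```

>>> {"fn": "send_rows", "kwargs": {
  "plan": "0 -0.0005 0 0 0 0 1; 0 -0.0005 0 0 0 0 1; 0 0 0 0 0 0 1"
}}

```text
clock: 9.57
tool_pos: [0.5964, 0.0651, 0.2519]
tool_rot: [[0.001, 0.042, 0.999], [0.004, 0.999, -0.042], [-1.0, 0.004, 0.001]]
contact_force: [-0.0, 11.2, 5.3]
opening: 0.0264
```

>>> {"fn": "send_rows", "kwargs": {
  "plan": "0 -0.0004 0 0 0 0 1; 0 0 0 0 0 0 1"
}}

```text
clock: 9.82
tool_pos: [0.5964, 0.065, 0.2519]
tool_rot: [[0.001, 0.042, 0.999], [0.005, 0.999, -0.042], [-1.0, 0.005, 0.001]]
contact_force: [1.1, 12.7, 5.1]
opening: 0.026
```

>>> {"fn": "send_rows", "kwargs": {
  "plan": "0 -0.0004 0 0 0 0 1; 0 0 0 0 0 0 1"
}}

```text
clock: 10.07
tool_pos: [0.5964, 0.0648, 0.2519]
tool_rot: [[0.001, 0.042, 0.999], [0.005, 0.999, -0.042], [-1.0, 0.005, 0.001]]
contact_force: [1.7, 12.9, 4.6]
opening: 0.0261
```

>>> {"fn": "send_rows", "kwargs": {
  "plan": "0 -0.0004 0 0 0 0 1; 0 0 0 0 0 0 1"
}}

```text
clock: 10.32
tool_pos: [0.5964, 0.0647, 0.2519]
tool_rot: [[0.001, 0.042, 0.999], [0.006, 0.999, -0.042], [-1.0, 0.006, 0.001]]
contact_force: [1.5, 15.1, 5.2]
opening: 0.0258
```

>>> {"fn": "send_rows", "kwargs": {
  "plan": "0 -0.0004 0 0 0 0 1; 0 0 0 0 0 0 1"
}}

```text
clock: 10.58
tool_pos: [0.5964, 0.0646, 0.2519]
tool_rot: [[0.001, 0.042, 0.999], [0.006, 0.999, -0.042], [-1.0, 0.006, 0.001]]
contact_force: [2.5, 16.9, 5.1]
opening: 0.0259
```

```bash
for i in 1 2 3 4 5; do python3 -c "
from h import *
f=robot.grab_frame('scene');s=robot.sense();print(s['clock'],s['tool_pos'].round(4),s['contact_force'].round(1),s['opening'],s['ft_torque'].round(2))"; done; python3 look.py s5
```

```text
10.625 [0.5964 0.0646 0.2519] [ 1.4 15.9  5.4] 0.026104766037214473 [ 2.32 -0.28 -0.18]
10.675 [0.5964 0.0646 0.2519] [ 1.2 15.3  4.6] 0.026101419898046804 [ 2.28 -0.33 -0.21]
10.725 [0.5964 0.0646 0.2519] [ 2.1 16.   4.5] 0.02603320180027892 [ 2.32 -0.34 -0.16]
10.775 [0.5964 0.0646 0.2519] [ 1.7 16.4  4.8] 0.026325732463920507 [ 2.34 -0.37 -0.17]
10.825 [0.5964 0.0646 0.2519] [ 1.8 14.9  5. ] 0.02630008768171744 [ 2.33 -0.41 -0.23]
{'clock': np.float64(10.875), 'tool_pos': array([0.5964, 0.0646, 0.2519]), 'contact_force': array([ 1.6777, 15.8058,  5.3966]), 'opening': np.float64(0.0264)}
```

View pics/s5.png

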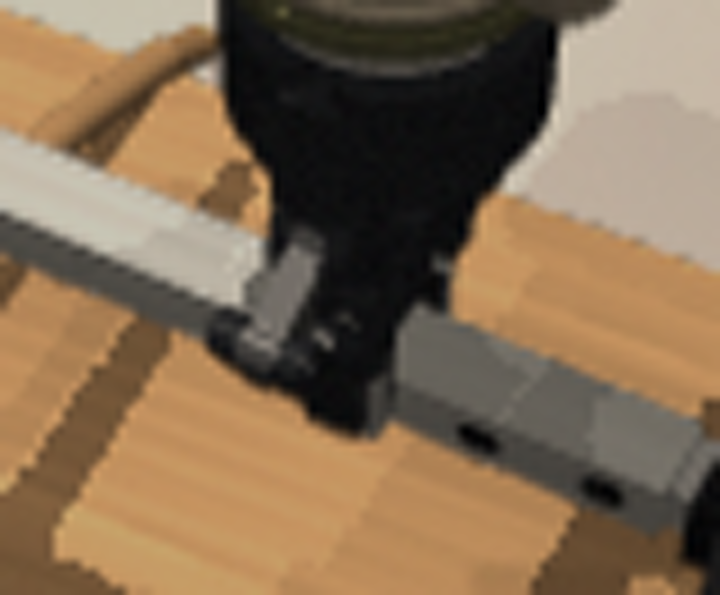

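```bash
python3 - <<'E'
from h import *
a=dict(np.load('pics/s4.npz'));b=dict(np.load('pics/s5.npz'));c0=dict(np.load('pics/s3.npz'))
G=lambda f:cv2.cvtColor(f['color'],cv2.COLOR_RGB2GRAY)[209:235,298:328].astype(np.float32)
for x,y in ((c0,a),(c0,b),(a,b)):
    print(cv2.phaseCorrelate(G(x),G(y),cv2.createHanningWindow((30,26),cv2.CV_32F)))
print('px/mm',proj(a,[.609,.10,.285])-proj(a,[.609-.0435*.001,.099,.285]))
s=robot.sense();R=s['tool_rot'];T=s['tool_pos']
for q in (0,-.01,-.02,-.03):
    print(q,[((proj(b,T+R@np.array([q,y,s['opening']/2]))[0]-[250,170])*[9,8.5]).round(1) for y in (-.011,.011)])
print('btn',(proj(b,[.608,.0665,.2855])-[250,170])*[9,8.5])
# near-top view of sleeve end
E
```

```text
((-0.04834186571975252, 0.5639826470743383), 1.0050000708780171)
((-0.39493002662343635, -0.02137347701264858), 1.1549276999485345)
((-0.37127649224419557, -0.0861305654912421), 1.2082415086251719)
px/mm [[0.39850664 0.18083262]]
0 [array([312.1, 440.5]), array([387.1, 472.7])]
-0.01 [array([312.2, 421.6]), array([388. , 453.9])]
-0.02 [array([312.4, 402.3]), array([388.8, 434.8])]
-0.03 [array([312.6, 382.6]), array([389.7, 415.3])]
btn [[363.32162354 391.16605428]]
```

>>> {"fn": "send_rows", "kwargs": {
  "plan": "0 -0.0003 0 0 0 0 1; 0 0 0 0 0 0 1; 0 0 0 0 0 0 1"
}}

```text
clock: 11.25
tool_pos: [0.5963, 0.0636, 0.2519]
tool_rot: [[0.001, 0.042, 0.999], [0.005, 0.999, -0.042], [-1.0, 0.005, 0.001]]
contact_force: [1.5, 13.4, 5.2]
opening: 0.0263
```

>>> {"fn": "send_rows", "kwargs": {
  "plan": "0 -0.0003 0 0 0 0 1; 0 0 0 0 0 0 1; 0 0 0 0 0 0 1"
}}

```text
clock: 11.62
tool_pos: [0.5963, 0.0635, 0.2519]
tool_rot: [[0.001, 0.042, 0.999], [0.005, 0.999, -0.042], [-1.0, 0.005, 0.001]]
contact_force: [0.7, 13.6, 5.4]
opening: 0.0261
```

It broke loose, moving 1 mm while the force fell. I'll keep going gently.

>>> {"fn": "send_rows", "kwargs": {
  "plan": "0 -0.0004 0 0 0 0 1; 0 0 0 0 0 0 1; 0 -0.0004 0 0 0 0 1; 0 0 0 0 0 0 1"
}}

```text
clock: 12.12
tool_pos: [0.5963, 0.0633, 0.2519]
tool_rot: [[0.001, 0.041, 0.999], [0.006, 0.999, -0.041], [-1.0, 0.006, 0.001]]
contact_force: [1.2, 15.6, 4.8]
opening: 0.0261
```

```bash
python3 look.py s6;python3 - <<'E'
from h import *
for n in ('scene0','s3','s4','s5','s6'):
    f=dict(np.load(f'pics/{n}.npz')); g=cv2.cvtColor(f['color'],cv2.COLOR_RGB2GRAY).astype(float)
    # sample along side line of tube (world), z=.2855
    y=np.arange(.07,.16,.0005); L=np.c_[.5935+.0435*y+.0125,y,np.full_like(y,.2855)]
    p=proj(f,L).astype(np.float32); v=cv2.remap(g.astype(np.float32),p[:,0][None],p[:,1][None],cv2.INTER_LINEAR)[0]
    out=[]
    for lo,hi in ((.09,.113),(.123,.148)):
        m=(y>lo)&(y<hi); w=np.clip(np.percentile(v[m],80)-v[m]-8,0,None); out.append((w*y[m]).sum()/w.sum())
    print(n,np.round(out,4))
E
```

```text
{'clock': np.float64(12.175), 'tool_pos': array([0.5963, 0.0633, 0.2519]), 'contact_force': array([ 0.9713, 16.0022,  5.0798]), 'opening': np.float64(0.026)}
scene0 [0.0999 0.1336]
s3 [0.0999 0.1337]
s4 [0.0999 0.1337]
s5 [0.0978 0.1318]
s6 [0.0964 0.1306]
```

Hole tracking shows the tube has moved 3.3 mm against the tool's 3.4 mm, so there is no slip and it is riding the taper. The next hole comes at about 33.5 mm. I'll carry on.

>>> {"fn": "send_rows", "kwargs": {
  "plan": "0 -0.0004 0 0 0 0 1; 0 0 0 0 0 0 1; 0 0 0 0 0 0 1"
}}

```text
clock: 12.55
tool_pos: [0.5963, 0.0632, 0.2519]
tool_rot: [[0.001, 0.041, 0.999], [0.007, 0.999, -0.041], [-1.0, 0.007, 0.001]]
contact_force: [1.3, 17.6, 5.9]
opening: 0.0262
```

>>> {"fn": "send_rows", "kwargs": {
  "plan": "0 -0.0003 0 0 0 0 1; 0 0 0 0 0 0 1; 0 0 0 0 0 0 1"
}}

```text
clock: 12.92
tool_pos: [0.5963, 0.0631, 0.2519]
tool_rot: [[0.002, 0.041, 0.999], [0.007, 0.999, -0.041], [-1.0, 0.007, 0.001]]
contact_force: [1.6, 19.8, 5.7]
opening: 0.0262
```

>>> {"fn": "send_rows", "kwargs": {
  "plan": "0 -0.0002 0 0 0 0 1; 0 0 0 0 0 0 1; 0 0 0 0 0 0 1"
}}

```text
clock: 13.3
tool_pos: [0.5963, 0.063, 0.2519]
tool_rot: [[0.002, 0.041, 0.999], [0.007, 0.999, -0.041], [-1.0, 0.007, 0.001]]
contact_force: [2.0, 20.0, 5.5]
opening: 0.0266
```

```bash
cat > track.py <<'E'
import sys
from h import *
def holes(f):
    g=cv2.cvtColor(f['color'],cv2.COLOR_RGB2GRAY).astype(np.float32)
    y=np.arange(.03,.17,.0005); L=np.c_[.5935+.0435*y+.0125,y,np.full_like(y,.2855)]
    p=proj(f,L).astype(np.float32); return y,cv2.remap(g,p[:,0][None],p[:,1][None],cv2.INTER_LINEAR)[0]
if __name__=='__main__':
    d=float(sys.argv[1]); f=frame('scene'); y,v=holes(f); out=[]
    for c in (.0999,.1336):
        m=abs(y-(c-d))<.0125; w=np.clip(np.percentile(v[m],80)-v[m]-8,0,None); out.append(c-(w*y[m]).sum()/w.sum())
    s=robot.sense(); print('slide est',np.round(out,4),s['clock'],s['tool_pos'].round(4),s['contact_force'].round(1),s['ft_torque'].round(2),round(s['opening'],4))
E
python3 track.py .0035
```

```text
slide est [0.0034 0.0036] 13.35 [0.5963 0.063  0.2519] [ 2.6 19.5  4.8] [ 2.89 -0.49 -0.32] 0.0259
```

>>> {"fn": "send_rows", "kwargs": {
  "plan": "0 -0.0002 0 0 0 0 1; 0 0 0 0 0 0 1; 0 0 0 0 0 0 1"
}}

```text
clock: 13.72
tool_pos: [0.5963, 0.063, 0.2519]
tool_rot: [[0.001, 0.041, 0.999], [0.008, 0.999, -0.041], [-1.0, 0.008, 0.001]]
contact_force: [1.9, 20.3, 6.3]
opening: 0.026
```

```bash
python3 track.py .0035
```

```text
slide est [0.0035 0.0037] 13.775 [0.5963 0.063  0.2519] [ 2.3 20.7  5.6] [ 2.97 -0.42 -0.29] 0.0262
```

>>> {"fn": "send_rows", "kwargs": {
  "plan": "0 -0.0002 0 0 0 0 1; 0 0 0 0 0 0 1; 0 0 0 0 0 0 1; 0 0 0 0 0 0 1"
}}

```text
clock: 14.28
tool_pos: [0.5963, 0.0629, 0.2519]
tool_rot: [[0.002, 0.041, 0.999], [0.008, 0.999, -0.041], [-1.0, 0.008, 0.001]]
contact_force: [1.1, 20.4, 4.8]
opening: 0.026
```

```bash
python3 track.py .0035
```

```text
slide est [0.0034 0.0036] 14.325 [0.5963 0.0629 0.2519] [ 2.7 20.   3.7] [ 3.04 -0.42 -0.27] 0.0262
```

Force has plateaued at about 20 N and the pads seem to creep slightly. I'll raise the grip a little, staying under 40 N, and step on in tiny increments.

>>> {"fn": "send_rows", "kwargs": {
  "plan": "0 0 0 0 0 0 1; 0 0 0 0 0 0 1; 0 -0.0002 0 0 0 0 1; 0 0 0 0 0 0 1",
  "force": 37
}}

```text
clock: 14.82
tool_pos: [0.5961, 0.0596, 0.2519]
tool_rot: [[0.001, 0.043, 0.999], [0.001, 0.999, -0.043], [-1.0, 0.001, 0.001]]
contact_force: [0.1, 2.6, 5.8]
opening: 0.0261
```

```bash
python3 track.py .0037
```

```text
slide est [0.0068 0.0065] 14.875 [0.5961 0.0591 0.2519] [-0.6  1.2  4.6] [ 0.37 -0.04  0.12] 0.0259
```

It has ridden over: the force dropped to about 2 N and slide is about 7 mm. I'll draw on towards the next hole.

>>> {"fn": "send_rows", "kwargs": {
  "plan": "0 -0.002 0 0 0 0 1; 0 -0.002 0 0 0 0 1; 0 -0.002 0 0 0 0 1; 0 -0.002 0 0 0 0 1; 0 -0.002 0 0 0 0 1; 0 -0.002 0 0 0 0 1; 0 -0.002 0 0 0 0 1; 0 -0.002 0 0 0 0 1; 0 -0.002 0 0 0 0 1; 0 -0.002 0 0 0 0 1; 0 0 0 0 0 0 1; 0 0 0 0 0 0 1"
}}

```text
clock: 16.38
tool_pos: [0.5952, 0.0391, 0.2519]
tool_rot: [[0.001, 0.044, 0.999], [0.001, 0.999, -0.044], [-1.0, 0.001, 0.001]]
contact_force: [-0.2, 3.9, 5.1]
opening: 0.0261
```

```bash
python3 track.py .0275; python3 look.py s7
```

```text
slide est [0.0274 0.0272] 16.425 [0.5952 0.0391 0.2519] [-1.2  3.4  5.6] [ 0.65 -0.05  0.11] 0.0262
{'clock': np.float64(16.475), 'tool_pos': array([0.5952, 0.039 , 0.2519]), 'contact_force': array([-0.0692,  4.4846,  5.5245]), 'opening': np.float64(0.0263)}
```

View pics/s7.png

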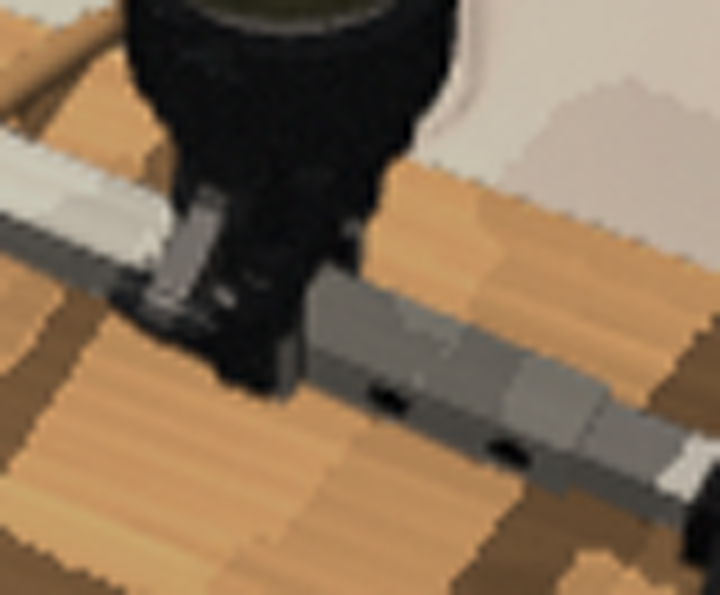

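>>> {"fn": "send_rows", "kwargs": {
  "plan": "0 -0.0005 0 0 0 0 1; 0 -0.0005 0 0 0 0 1; 0 -0.0005 0 0 0 0 1; 0 -0.0005 0 0 0 0 1; 0 -0.0005 0 0 0 0 1; 0 -0.0005 0 0 0 0 1; 0 -0.0005 0 0 0 0 1; 0 -0.0005 0 0 0 0 1; 0 -0.0005 0 0 0 0 1; 0 -0.0005 0 0 0 0 1; 0 0 0 0 0 0 1"
}}

```text
clock: 17.85
tool_pos: [0.595, 0.0336, 0.2519]
tool_rot: [[0.0, 0.044, 0.999], [0.001, 0.999, -0.044], [-1.0, 0.001, 0.0]]
contact_force: [-0.6, 2.4, 5.8]
opening: 0.026
```

```bash
python3 track.py .0325; python3 look.py s8
```

```text
slide est [0.0307 0.0329] 17.9 [0.595  0.0336 0.2519] [-1.1  2.4  5.7] [ 0.32 -0.02  0.14] 0.026
{'clock': np.float64(17.95), 'tool_pos': array([0.5949, 0.0336, 0.2519]), 'contact_force': array([-1.8667,  1.1875,  6.2402]), 'opening': np.float64(0.026)}
```

View pics/s8.png

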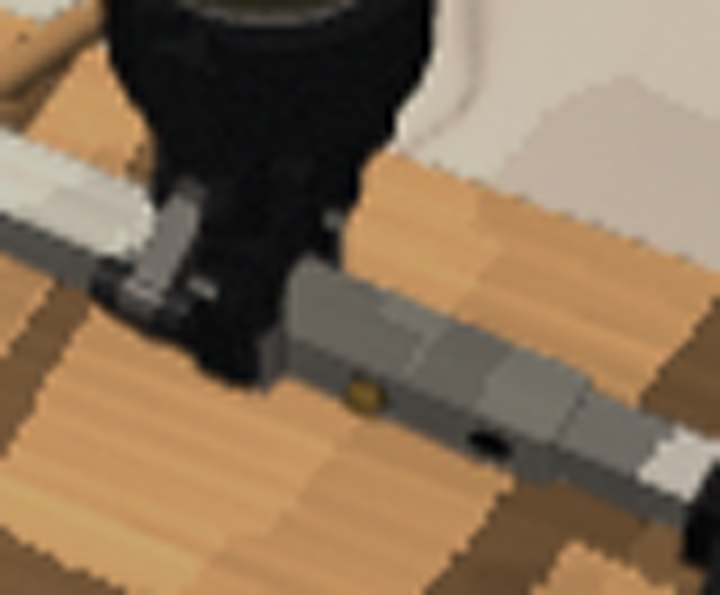

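The button is out of the next hole: gold shows at crop (365,398) and slide is about 32.9 mm. Now I'll push back in gently.

>>> {"fn": "send_rows", "kwargs": {
  "plan": "0 0.0004 0 0 0 0 1; 0 0.0004 0 0 0 0 1; 0 0.0004 0 0 0 0 1; 0 0.0004 0 0 0 0 1; 0 0 0 0 0 0 1"
}}

```text
clock: 18.58
tool_pos: [0.595, 0.0342, 0.2519]
tool_rot: [[0.0, 0.045, 0.999], [-0.001, 0.999, -0.045], [-1.0, -0.001, 0.0]]
contact_force: [-1.2, -3.3, 7.0]
opening: 0.026
```

>>> {"fn": "send_rows", "kwargs": {
  "plan": "0 0.0004 0 0 0 0 1; 0 0.0002 0 0 0 0 1; 0 0 0 0 0 0 1"
}}

```text
clock: 18.95
tool_pos: [0.595, 0.0343, 0.2519]
tool_rot: [[0.0, 0.045, 0.999], [-0.002, 0.999, -0.045], [-1.0, -0.002, 0.0]]
contact_force: [-1.9, -4.7, 6.5]
opening: 0.0258
```

```bash
python3 track.py .0325
```

```text
slide est [0.029 0.032] 19.0 [0.595  0.0343 0.2519] [-2.4 -4.6  6.9] [-0.69  0.09  0.26] 0.0261
```

>>> {"fn": "send_rows", "kwargs": {
  "plan": "0 0.0003 0 0 0 0 1; 0 0.0003 0 0 0 0 1; 0 0.0003 0 0 0 0 1; 0 0 0 0 0 0 1; 0 0 0 0 0 0 1"
}}

```text
clock: 19.62
tool_pos: [0.595, 0.0345, 0.2519]
tool_rot: [[-0.0, 0.046, 0.999], [-0.003, 0.999, -0.046], [-1.0, -0.003, -0.0]]
contact_force: [-2.6, -7.5, 6.1]
opening: 0.0262
```

```bash
python3 track.py .0325
```

```text
slide est [0.0291 0.0318] 19.675 [0.595  0.0345 0.2519] [-2.1 -7.4  5.9] [-1.13  0.2   0.3 ] 0.0261
```

>>> {"fn": "send_rows", "kwargs": {
  "plan": "0 0.0003 0 0 0 0 1; 0 0.0003 0 0 0 0 1; 0 0.0003 0 0 0 0 1; 0 0 0 0 0 0 1; 0 0 0 0 0 0 1; 0 0 0 0 0 0 1"
}}

```text
clock: 20.42
tool_pos: [0.595, 0.0348, 0.2519]
tool_rot: [[-0.0, 0.046, 0.999], [-0.004, 0.999, -0.046], [-1.0, -0.004, -0.0]]
contact_force: [-3.6, -10.6, 5.6]
opening: 0.0261
```

```bash
python3 track.py .0325
```

```text
slide est [0.0279 0.0318] 20.475 [0.595  0.0347 0.2519] [ -4.1 -11.4   6.2] [-1.57  0.26  0.38] 0.0262
```

>>> {"fn": "send_rows", "kwargs": {
  "plan": "0 0.0002 0 0 0 0 1; 0 0.0002 0 0 0 0 1; 0 0 0 0 0 0 1; 0 0 0 0 0 0 1; 0 0 0 0 0 0 1; 0 0 0 0 0 0 1; 0 0 0 0 0 0 1"
}}

```text
clock: 21.35
tool_pos: [0.595, 0.0348, 0.2519]
tool_rot: [[-0.0, 0.047, 0.999], [-0.005, 0.999, -0.047], [-1.0, -0.005, -0.0]]
contact_force: [-3.8, -12.6, 5.8]
opening: 0.0261
```

```bash
python3 track.py .0325; python3 look.py s9
```

```text
slide est [0.0279 0.0312] 21.4 [0.595  0.0348 0.2519] [ -2.7 -12.7   5.6] [-1.81  0.26  0.44] 0.0264
{'clock': np.float64(21.45), 'tool_pos': array([0.595 , 0.0348, 0.2519]), 'contact_force': array([ -3.2778, -12.2685,   5.8201]), 'opening': np.float64(0.0261)}
```

View pics/s9.png

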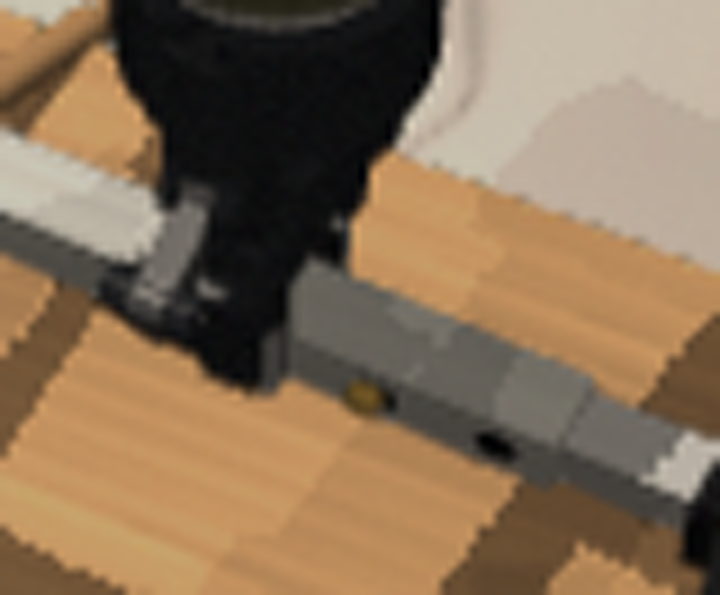

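Pushed in at 12.5 N the tube holds against the button: its gap now shows on the inward side, and the position is stable. I'll unload, ease the tube to mid-play, then let go.

>>> {"fn": "send_rows", "kwargs": {
  "plan": "0 -0.0005 0 0 0 0 1; 0 -0.0005 0 0 0 0 1; 0 -0.0005 0 0 0 0 1; 0 -0.0005 0 0 0 0 1; 0 -0.0005 0 0 0 0 1; 0 0 0 0 0 0 1"
}}

```text
clock: 22.2
tool_pos: [0.595, 0.0344, 0.2519]
tool_rot: [[0.0, 0.045, 0.999], [-0.001, 0.999, -0.045], [-1.0, -0.001, 0.0]]
contact_force: [-1.2, -2.5, 4.9]
opening: 0.0257
```

```bash
python3 track.py .0325
```

```text
slide est [0.0292 0.0319] 22.25 [0.595  0.0344 0.2519] [-2.1 -3.1  5.1] [-0.38  0.02  0.16] 0.0261
```

>>> {"fn": "send_rows", "kwargs": {
  "plan": "0 -0.0005 0 0 0 0 1; 0 -0.0005 0 0 0 0 1; 0 -0.0005 0 0 0 0 1; 0 0 0 0 0 0 1; 0 0 0 0 0 0 1"
}}

```text
clock: 22.88
tool_pos: [0.595, 0.0339, 0.2519]
tool_rot: [[0.0, 0.044, 0.999], [0.001, 0.999, -0.044], [-1.0, 0.001, 0.0]]
contact_force: [-0.8, 2.5, 4.8]
opening: 0.0258
```

```bash
python3 track.py .0325
```

```text
slide est [0.0294 0.0325] 22.925 [0.595  0.034  0.2519] [-1.1  2.7  5.9] [ 0.37 -0.02  0.14] 0.0263
```

>>> {"fn": "send_rows", "kwargs": {
  "plan": "0 0.0003 0 0 0 0 1; 0 0 0 0 0 0 0.3; 0 0 0 0 0 0 0; 0 0 0 0 0 0 -0.5; 0 0 0 0 0 0 -1; 0 0 0 0 0 0 -1; 0 0 0 0 0 0 -1; 0 0 0 0 0 0 -1; 0 0 0 0 0 0 -1"
}}

```text
clock: 24.05
tool_pos: [0.5952, 0.0339, 0.2514]
tool_rot: [[-0.0, 0.044, 0.999], [-0.0, 0.999, -0.044], [-1.0, -0.0, -0.0]]
contact_force: [-0.1, -0.3, -0.2]
opening: 0.0853
```

>>> {"fn": "send_rows", "kwargs": {
  "plan": "-0.02 0 0 0 0 0 -1; -0.03 0 0 0 0 0 -1; -0.03 0 0 0 0 0 -1; -0.03 0 0 0 0 0 -1; -0.03 0 0 0 0 0 -1; 0 0 0 0 0 0 -1; 0 0 -0.05 0 0 0 -1; 0 0 -0.05 0 0 0 -1; 0 0 -0.05 0 0 0 -1; 0 0 0 0 0 0 -1; 0 0 0 0 0 0 -1"
}}

```text
clock: 25.42
tool_pos: [0.4455, 0.0405, 0.3909]
tool_rot: [[-0.001, 0.045, 0.999], [0.0, 0.999, -0.045], [-1.0, 0.0, -0.001]]
contact_force: [-0.0, -0.2, -0.5]
opening: 0.0853
```

```bash
python3 track.py .0325; python3 look.py s10; python3 - <<'E'
from h import *
f=frame('scene'); save(f,'full10')
a=dict(np.load('pics/scene0.npz'))
for n in ('iron','trivet','dish','sewing_case'):
    r=robot.boxes_of('scene',n); print(n,[(q['score'],[round(q['at'][0]*560),round(q['at'][1]*420)]) for q in r])
d=cv2.absdiff(f['color'],a['color']).max(2); cv2.imwrite('pics/diff10.png',np.clip(d.astype(int)*3,0,255).astype(np.uint8))
E
```

```text
slide est [0.0315 0.0325] 25.475 [0.4459 0.0404 0.3907] [ 0.1  0.1 -0. ] [0.02 0.04 0.04] 0.085
{'clock': np.float64(25.525), 'tool_pos': array([0.4461, 0.0404, 0.3906]), 'contact_force': array([ 0.1731, -0.4831,  0.576 ]), 'opening': np.float64(0.0851)}
iron [(0.92, [428, 286])]
trivet [(0.72, [207, 188]), (0.16, [150, 224])]
dish [(0.73, [202, 270])]
sewing_case [(0.56, [151, 223])]
```

View pics/s10.png

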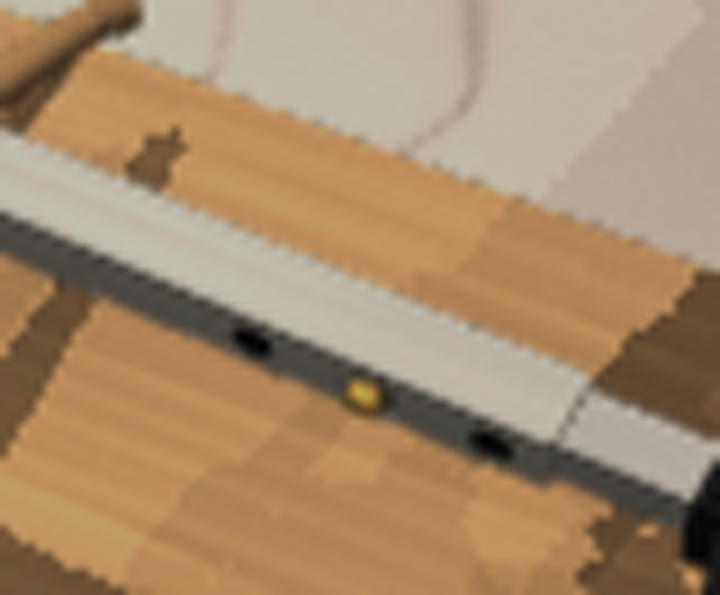

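View pics/full10.png

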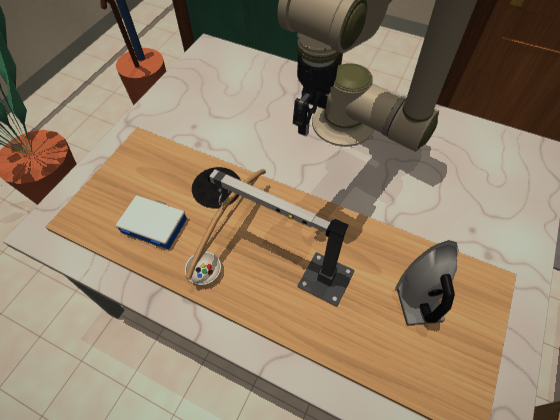

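View pics/diff10.png

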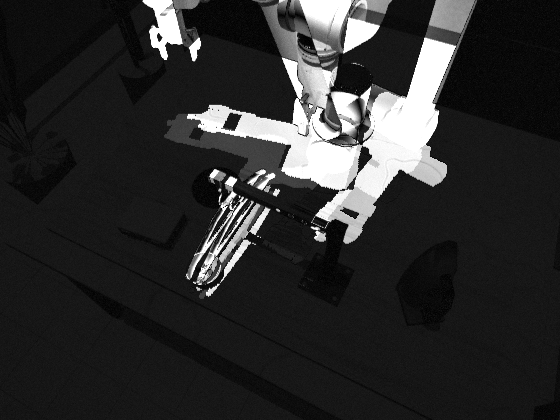

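The arm now sits one hole out: the button shows gold at crop (365,393), between the vacated hole (252,342) and the third hole (490,443). The difference picture shows no change at the iron, trivet, dish or case except where the hanger and arm cross in front of them. The robot is clear, so I'm handing in.

```bash
python3 -c "
from plant import robot
s=robot.sense();print(s['clock'],s['contact_force'].round(1),abs(s['qd']).max());print(robot.close_job())"
```

```text
25.775 [-0.4  0.6 -0.2] 0.004325051566820119
the job is handed in; nothing more can be done
None
```

The arm is drawn out one hole and locked, and I handed the job in at about 26 s. No verdict was reported.

**What I did:**
- **Release:** I closed the pads over the button with 28 to 37 N. The pull took up to about 20 N at the wrist to ride over the taper, which is above the 8 to 15 N you gave. Tube friction, about 2 to 4 N when sliding, is part of that.
- **Draw out:** I drew the tube out until the button popped from the next hole at about 32.9 mm.
- **Proof push:** I pushed back in with 11 to 12.7 N at the wrist for about 1 s, and the tube held.
- **Let go:** I eased the tube off the stop, opened the gripper and backed away.

**Last checks:**
- **Drawn-out distance:** it now reads about 32.5 mm by picture, and read about 31.2 to 31.8 mm while pushed in. These are good to roughly 0.5 mm, so the pushed-in value lies close to the 31 mm lower limit. Tracking on the hole holding the button read 1 mm or more lower, because the gold confuses it, so I did not use it.
- **Button:** it shows gold and standing out of the middle hole.
- **Other items:** the iron, trivet, dish and sewing case show no movement.
- **Robot:** it touches nothing and the wrist force is about 0.

**Disagreement:** the pictures put the fingertips about 19 mm farther back than the given tool centre point (TCP). I set the grasp about 12 mm below the nominal height so that the pads covered the button either way.

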